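# Fit the kiln burner knob and hold it pressed

### The job

The red knob has come off the kiln burner's safety valve: pick it up from the plaster disc, turn it so that its D-shaped bore matches the flat on the valve's brass spindle, and push it fully home. Then keep holding the knob pressed well down against the spindle's spring, as one does while the burner lights; finish in that position, still holding it down and not letting go. Leave the bowl, the blue jar and the brush where they are.

Things in the scene. Friction and masses are not known exactly. Their poses are not given: they have to be found in the camera images.
- knob_center (a point): Loose red wing knob, upright, bore down, about 60 g: a block 44 long (x), 28 wide (y), 48 mm high. This point lies on the bore's axis, 24 mm above the underside (half-way up). The block reaches 26 mm from it to +x (the nose) and 18 mm to -x. A white line on top runs from the axis to the nose and down its end. The long sides (+y, -y) are flat and upright over the whole height, for the fingers.
- knob_bore_end (a point): Blind end of the knob's bore, on its axis, 20 mm above the underside; axes as knob_center. Meets spindle_tip when the knob is fully home. The bore is D-shaped: round part 17.8 mm across, flat on the nose side (+x), 4.5 mm from the axis; over the lowest 2.5 mm the mouth is 1.8 mm wider all round (1 mm at the flat).
- knob_nose (a point): Point of the knob in the middle of the nose's end face, 26 mm from the axis, 24 mm above the underside.
- spindle_tip (a point): Top end of the valve's upright brass spindle, on its axis (z up): a 16 mm bar with one flat, 3.5 mm from the axis, facing this +x; tip chamfer 2 mm (1 mm at the flat). It stands 32 mm above its dark 52 mm collar, on which a white line also marks the flat's side. The knob goes on with its +x along this +x, within 8 degrees; the spindle stays as it is unless twisted (0.015 Nm).
- valve: Fixed green valve box, 140 (x) by 160 mm (y), origin under its centre; the spindle stands in its middle. Aluminium top 90 mm above the table, collar top at 95 mm, spindle tip at 127 mm when up; two pipe stubs 35 mm long on its +x side.
- batt: Fixed white plaster disc, 150 mm across, 12 mm thick, origin under its centre; the knob stands on it at the start.
- spindle (a joint): How far the spindle is pushed down, m: 0 up, 0.008 fully down. Its spring needs about 4 N to start and 10.5 N to be fully down; it springs back when let go.
- bowl: Unglazed pinkish bowl, 110 mm across, 60 mm high, to be left alone; origin under its centre.
- jar_center (a point): Closed blue jar, 52 mm across, 80 mm high, to be left alone; point half-way up.
- brush: Brush with a wooden handle, 190 mm long, lying along its x, to be left alone; origin underneath its middle.
Not all that is in view belongs to the job. Of the things like the part that bears knob_center, leave any that is black; of the rest the larger one is meant.

How it is judged:
By the outcome, as a careful person would: the job done as asked, in the order asked, and still so for the second after the job is handed in, while the arm keeps its last pose, push and grip.
It also fails if it takes over 40 s, if anything falls off the work surface, if the arm or the gripper's body presses on something with over 40 N, if the wrist force passes 120 N, or if a joint passes its speed limit or range.

### The arm

A 6-joint arm with a two-finger parallel gripper is mounted at the origin on the work surface. World frame = base frame: x ahead of the robot, y to its left, z up, the work surface at z = 0. Lengths are in m, angles in degrees, forces in N, time in s.
With the tool pointing down it reaches from about 0.35 to 0.875 m from the base axis. Payload 4.2 kg.
Tool frame: the origin (TCP) lies midway between the tips of the shut fingers; the grasp point (between the pads) lies 19 mm behind it; z points along the fingers, y is the line along which they close (so a half turn about z gives the same grasp; the last joint's range is limited). The gripper opens to 87 mm and grips with 3 to 60 N. Pads are 19 mm wide; open, the fingers measure 117 mm over their backs; the gripper's body (75 mm by 190 mm) begins 51 mm behind the grasp point.
Start: joints at [91.364, 22.042, 0.453, 0, -68.411, -14.817], TCP at [0.145, 0.608, 0.223] pointing down, gripper open.
Joint ranges: [-179.83, 179.83], [-69.29, 118.12], [-61.27, 80.66], [-181.25, 117.63], [-171.15, -9.14], [-177.46, 177.46]. Speed limits (degrees/s): [159.86, 159.86, 180, 180, 180, 180].

### API

Orientations are given as [roll, pitch, yaw] about the fixed x, y, z axes, in that order (R = Rz(yaw) Ry(pitch) Rx(roll)).
In Python, from workcell import env gives the robot as it stands. The module is installed in compiled form; this text tells all that it offers. Calls block until the motion is done:
- env.goto(position, orientation): joint-space move of the TCP to a pose.
- env.move_straight(position, rotation=None, rate=0.15, force_limit=None): straight line of the TCP; rotation=None keeps the orientation; rate is the mean speed in m/s. With force_limit (N) it stops when the force on the tool has changed by that much, and returns True; else False.
- env.set_joints(angles): joint-space move.
- env.gripper_to(opening, grasp_force=None): opening from 0.0 (shut) to 1.0 (fully open); grasp_force is the grip in N (None keeps the last); returns when the fingers have stopped.
- env.dwell(seconds).
- env.inverse_kinematics(position, orientation): joint angles nearest the present ones, or None.
- env.read_state(): the state.
- env.grab_frame(name): name is "side" or "top" or "wrist"; returns a dict with "image" (420x560x3 uint8, blue, green, red), "fx", "fy", "cx", "cy" (pixels), "position" and "orientation" of the camera in the world. Camera axes: x right, y up, looking along -z (the intrinsics and any distortion apply to the point x, -y, -z); pixel columns grow to the right and rows downward; lengths in m; the calibration is good to about 2 mm. A picture is of the moment at which its call begins. There is no depth.
A pose or a line that the arm cannot do raises env.Unreachable and nothing moves.
- env.close_job(): hands the job in; it is judged then, once.
Trained networks look in a picture, given as the dict that the camera call returned (one of the last four; its "shot" number tells which), for a name from the list of things; names that differ only in an ending like _2 or _b are one class to them, and where a whole thing is asked for, a point or a joint stands for the part that bears it (a point fixed in the world has none). Each returns a list of dicts, best first, with "score" (0 to 1); they miss things now and then, are a little off and sometimes report something else, mostly with a low value. They report only what shows in the picture. A call takes as long as a camera call. They do not tell look-alikes from the thing itself.
- env.search_frame(picture, thing): "xyz" ([x, y, z] in m, in world coordinates, good to about 4 mm: the middle of the surface that is visible of it).
- env.trace(picture, thing): "mask" (420x560 bool, what is visible of it).
The state is a dict: "clock": time; "joint_positions": joint angles; "qvel": joint speeds; "joint_torque": joint torques, N m; "position": TCP position; "tool_rot": TCP orientation; "force": force on the tool from outside, world axes, zero at the start; "wrist_torque": the same for the moment, N m; "opening": opening from 0.0 (shut) to 1.0 (fully open); "finger_force": force on a finger pad.
Only numpy, scipy, OpenCV 4.12 (cv2) and the standard library are available. Lean on these libraries where they do the work, as an engineer would, in place of code of your own. Each camera call takes 0.05 s, during which the arm holds its last target. There are 200 camera calls.

## Working session

There is one attempt and no reset: what is moved stays moved. The work goes in short steps, each a Python script; the robot and the scene stay as the last script left them, time stands still between calls to the robot, and variables do not carry over. Pictures are saved under pics/ and viewed, at most 10 in all, crops included, and the job is handed in when it is done.

```bash
mkdir -p pics; python3 - <<'E'
from workcell import env
import cv2,numpy as np
ims=[]
for n in("top","side"):
    f=env.grab_frame(n); cv2.imwrite(f"pics/{n}0.png",f["image"])
    print(n,{k:v for k,v in f.items() if k!="image"})
    for t in("knob_center","spindle_tip","valve","batt","jar_center","bowl","brush"):
        print(t,[(np.round(d["xyz"],3).tolist(),round(d["score"],2)) for d in env.search_frame(f,t)][:4])
print(env.read_state())
E
```

```text
top {'fx': 497.22945914439623, 'fy': 497.22945914439623, 'cx': 279.4863092750672, 'cy': 210.63951162813217, 'position': array([ 0.53309675, -0.02682848,  1.20387392]), 'orientation': array([  6.0428253 ,   0.40167445, -90.79184498]), 'shot': 1}
knob_center [([0.61, -0.035, 0.049], 0.79), ([0.603, -0.185, 0.058], 0.49)]
spindle_tip [([0.556, 0.166, 0.124], 0.43)]
valve [([0.558, 0.166, 0.091], 0.78)]
batt [([0.588, -0.173, 0.01], 0.95)]
jar_center [([0.664, 0.379, 0.076], 0.73)]
bowl [([0.778, 0.002, 0.022], 0.86)]
brush [([0.65, -0.392, 0.018], 0.56)]
side {'fx': 468.12670281135206, 'fy': 468.12670281135206, 'cx': 277.43090780986404, 'cy': 207.45043885690941, 'position': array([ 0.50803741, -0.7588674 ,  0.90075732]), 'orientation': array([43.96451796,  0.41816527, -9.45947917]), 'shot': 2}
knob_center [([0.609, -0.047, 0.04], 0.84), ([0.731, -0.178, 0.032], 0.74), ([0.604, -0.201, 0.052], 0.65)]
spindle_tip []
valve [([0.559, 0.127, 0.091], 0.89)]
batt [([0.587, -0.19, 0.013], 0.75)]
jar_center [([0.661, 0.369, 0.05], 0.69)]
bowl [([0.772, 0.02, 0.035], 0.63)]
brush [([0.647, -0.392, 0.014], 0.76)]
{'clock': 0.8, 'joint_positions': array([ 9.13602587e+01,  2.20373452e+01,  4.53280291e-01,  9.55788568e-04,
       -6.84110136e+01, -1.48158053e+01]), 'qvel': array([ 0.15069723,  0.01135387, -0.00563981,  0.00126234,  0.03870926,
        0.01833871]), 'joint_torque': array([ 1.12682771e-04, -3.90411901e+01,  1.87613851e+01,  4.22430977e+00,
        1.55224919e-02, -2.98760040e-05]), 'position': array([0.1454166 , 0.6078301 , 0.22260274]), 'tool_rot': array([-1.79995015e+02,  3.99280913e-04, -1.34551949e+01]), 'force': array([0.04545912, 0.41830141, 0.32874686]), 'wrist_torque': array([-0.0374245 , -0.00019952, -0.02051022]), 'finger_force': 0.0, 'opening': 0.999089306252009}
```

View pics/top0.png

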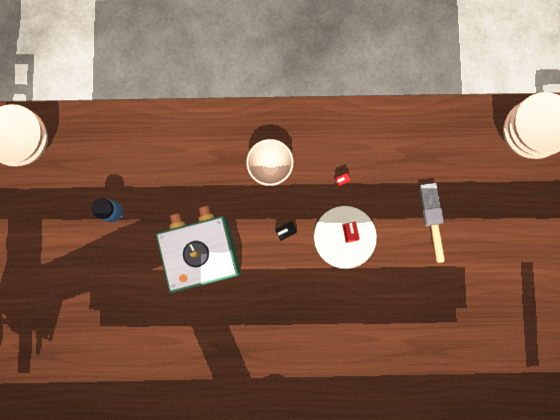

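View pics/side0.png

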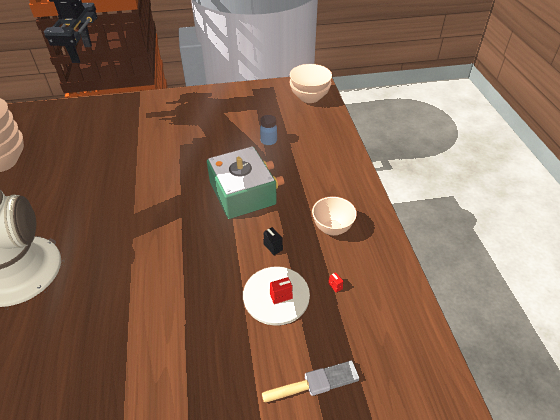

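Candidates for the knob in the top view: the black one (286,231), the small red one (343,178) and the larger red one on the plaster disc (351,232). By the description it is the one on the disc. The spindle is at about (196,254), with its white line pointing up-left. I'll look at the valve and the knob from close up.

```bash
cat > h.py <<'E'
from workcell import env
import cv2,numpy as np
from scipy.spatial.transform import Rotation as R
def rot(f): return R.from_euler('xyz',f["orientation"],degrees=True).as_matrix()
def ray(f,u,v,z):
    d=rot(f)@np.array([(u-f["cx"])/f["fx"],-(v-f["cy"])/f["fy"],-1.]); p=np.array(f["position"])
    return p+d*(z-p[2])/d[2]
def proj(f,P):
    c=rot(f).T@(np.array(P)-f["position"]); return f["cx"]+f["fx"]*c[0]/-c[2], f["cy"]+f["fy"]*c[1]/c[2]
E
python3 - <<'E'
from h import *
import pickle
for nm,p,yaw in(("valve",[.54,.16,.33],20),("knob",[.59,-.185,.25],5)):
    for y in (yaw,yaw+180,yaw-180): print(y,env.inverse_kinematics(p,[180,0,y]))
    env.goto(p,[180,0,yaw]); env.dwell(.2)
    f=env.grab_frame("wrist"); pickle.dump(f,open(f"{nm}.pkl","wb"))
    print({k:v for k,v in f.items() if k!="image"}, env.read_state()["clock"])
    P=[.557,.16,.1] if nm=="valve" else [.6,-.185,.06]
    print(proj(f,P)); cv2.imwrite(f"pics/{nm}1.png",f["image"])
    for t in ("knob_center","spindle_tip"): print(t,[(np.round(d["xyz"],4).tolist(),round(d["score"],2)) for d in env.search_frame(f,t)])
E
```

```text
20 [ 3.29875033e+01  1.27828013e+01  2.53544806e+00  2.54444375e-14
 -7.97526468e+01  7.70124967e+01]
200 [ 3.29875033e+01  1.27828013e+01  2.53544806e+00 -2.54444375e-14
 -7.97526468e+01 -1.02987503e+02]
-160 [ 3.29875033e+01  1.27828013e+01  2.53544806e+00 -2.54444375e-14
 -7.97526468e+01 -1.02987503e+02]
{'fx': 307.75423803971836, 'fy': 307.75423803971836, 'cx': 278.8241801376461, 'cy': 208.37253006341987, 'position': array([0.60863724, 0.18564282, 0.49250063]), 'orientation': array([-1.54848309e+01,  3.70689601e-03, -6.99766468e+01]), 'shot': 3} 3.225
(np.float64(283.85822503467057), np.float64(169.6053884098007))
knob_center [([0.6047, -0.1727, 0.0527], 0.97), ([0.6109, -0.0252, 0.0483], 0.65), ([0.7313, -0.164, 0.0321], 0.55)]
spindle_tip []
5 [-2.43176087e+00  2.04317498e+01  1.98040149e+00  2.54444375e-14
 -7.15486517e+01  9.74317609e+01]
185 [-2.43176087e+00  2.04317498e+01  1.98040149e+00 -2.54444375e-14
 -7.15486517e+01 -8.25682391e+01]
-175 [-2.43176087e+00  2.04317498e+01  1.98040149e+00 -2.54444375e-14
 -7.15486517e+01 -8.25682391e+01]
{'fx': 307.75423803971836, 'fy': 307.75423803971836, 'cx': 278.8241801376461, 'cy': 208.37253006341987, 'position': array([ 0.66312923, -0.17735697,  0.41323436]), 'orientation': array([-1.54218746e+01,  1.59310183e-02, -8.49208270e+01]), 'shot': 4} 4.9167
(np.float64(280.65156120142626), np.float64(180.24725787509908))
knob_center [([0.6102, -0.1853, 0.0597], 0.94), ([0.613, -0.0408, 0.0467], 0.9), ([0.7307, -0.1746, 0.031], 0.85)]
spindle_tip []
```

```bash
python3 - <<'E'
import cv2,numpy as np
a=cv2.imread("pics/valve1.png")[90:250,200:360]; b=cv2.imread("pics/knob1.png")[90:250,200:360]
cv2.imwrite("pics/crop1.png",cv2.resize(np.hstack([a,b]),(800,400),interpolation=cv2.INTER_CUBIC))
E
```

```text
(no output)
```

View pics/crop1.png

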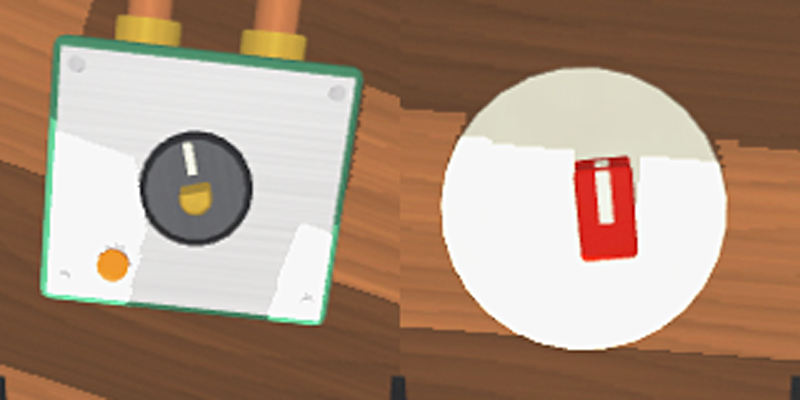

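The left crop shows the spindle and collar at full-image pixel (278,165), with the white line and flat pointing up and slightly left. The right crop shows the larger red knob on the disc at about (282,174), with its line and nose pointing up, so the choice is confirmed.

```bash
cat >> h.py <<'E'
def blob(m,u,v):
    n,l,s,c=cv2.connectedComponentsWithStats(m.astype(np.uint8))
    i=min((i for i in range(1,n) if s[i,4]>25),key=lambda i:np.hypot(*(c[i]-[u,v]))); return l==i
def meas_collar(f,u,v):
    h=cv2.cvtColor(f["image"],cv2.COLOR_BGR2HSV).astype(int)
    m=blob((h[...,2]<135)&(h[...,1]<70),u,v)
    c=max(cv2.findContours(m.astype(np.uint8),0,1)[0],key=cv2.contourArea)
    q=np.array([ray(f,a,b,.095)[:2] for a,b in cv2.convexHull(c)[:,0]])
    (x,y),r=cv2.minEnclosingCircle((q*1000).astype(np.float32))
    A=np.c_[2*q,np.ones(len(q))];s=np.linalg.lstsq(A,(q**2).sum(1),rcond=None)[0]
    fill=np.zeros(m.shape,np.uint8);cv2.drawContours(fill,[cv2.convexHull(c)],0,1,-1)
    fill=cv2.erode(fill,np.ones((3,3),np.uint8))>0
    w=fill&(h[...,2]>165)&(h[...,1]<60)
    v_,u_=np.nonzero(w);W=np.array([ray(f,a,b,.095)[:2] for a,b in zip(u_,v_)])
    return s[:2],np.sqrt(s[2]+s[:2]@s[:2]),W
def axis(W):
    d=np.linalg.svd(W-W.mean(0),full_matrices=False)[2][0]; return np.degrees(np.arctan2(d[1],d[0]))
E
python3 - <<'E'
from h import *
import pickle
f=pickle.load(open("valve.pkl","rb"))
c,r,W=meas_collar(f,278,165)
d=W.mean(0)-c
print("collar",c,r,len(W),"line mean dir",np.degrees(np.arctan2(d[1],d[0])),"axis",axis(W))
f=pickle.load(open("knob.pkl","rb"))
h=cv2.cvtColor(f["image"],cv2.COLOR_BGR2HSV).astype(int)
red=((h[...,0]<10)|(h[...,0]>170))&(h[...,1]>150)&(h[...,2]>80)
m=blob(red,282,174); v,u=np.nonzero(m); print("red bbox",u.min(),u.max(),v.min(),v.max())
L=[];Rr=[]
for y in range(v.min()+6,v.max()-2):
    x=u[v==y]; L.append(ray(f,x.min()-.5,y,.06)[:2]); Rr.append(ray(f,x.max()+.5,y,.06)[:2])
L=np.array(L);Rr=np.array(Rr);print("edges yaw",axis(L),axis(Rr),"mid",(L.mean(0)+Rr.mean(0))/2,"width",np.linalg.norm(L.mean(0)-Rr.mean(0)))
fill=cv2.morphologyEx(m.astype(np.uint8),cv2.MORPH_CLOSE,np.ones((9,9)))>0
w=fill&(h[...,1]<90)&(h[...,2]>150); v2,u2=np.nonzero(w); W=np.array([ray(f,a,b,.06)[:2] for a,b in zip(u2,v2)])
t=(W-W.mean(0))@[1,0]; print("line yaw",axis(W),"start",W[t<t.min()+.0015].mean(0),"end",W[t>t.max()-.0015].mean(0))
mid=(u.min()+u.max())/2
print("tail edge",ray(f,mid,v.max()+.5,.06)); print("uv line",u2.min(),u2.max(),v2.min(),v2.max())
for r_ in range(v.min()-1,v.min()+9): print(r_,f["image"][r_,272].tolist(),f["image"][r_,278].tolist())
E
```

```text
collar [0.55885586 0.16882958] 0.029230085973621745 52 line mean dir 31.200991202116292 axis -146.3790533309399
red bbox 270 294 153 193
edges yaw -169.90490693555904 -169.75031722569247 mid [ 0.60675019 -0.18601568] width 0.026397552984177418
line yaw -169.74765150423653 start [ 0.60323949 -0.18639229] end [ 0.62942007 -0.18248235]
tail edge [ 0.58444826 -0.18799787  0.06      ]
uv line 278 285 154 178
152 [201, 221, 221] [196, 221, 220]
153 [201, 222, 221] [111, 122, 191]
154 [56, 64, 178] [102, 116, 179]
155 [25, 31, 175] [170, 190, 205]
156 [32, 35, 159] [193, 214, 220]
157 [29, 34, 165] [26, 32, 179]
158 [27, 35, 207] [110, 123, 227]
159 [28, 39, 216] [229, 247, 239]
160 [35, 43, 219] [219, 239, 238]
161 [37, 44, 220] [171, 193, 234]
```

```bash
python3 - <<'E'
from h import *
import pickle
env.goto([.602,-.1865,.09],[180,0,10.2])
env.move_straight([.602,-.1865,.020],rate=.1)
env.gripper_to(0.2,grasp_force=25); s=env.read_state(); print(s["opening"]*87,s["finger_force"],s["position"])
env.move_straight([.602,-.1865,.16],rate=.15)
a=np.radians(33); p=np.array([.559-.075*np.cos(a),.169-.075*np.sin(a),.22])
env.goto(p,[180,0,33]); env.dwell(.3)
s=env.read_state(); print(s["opening"]*87,s["finger_force"],s["position"],s["clock"],s["force"])
f=env.grab_frame("wrist"); pickle.dump(f,open("valve2.pkl","wb")); cv2.imwrite("pics/v2.png",f["image"])
print(f["position"],f["orientation"],proj(f,[.559,.169,.095]),proj(f,[.559,.169,.127]))
g=env.grab_frame("side"); cv2.imwrite("pics/s2.png",np.vstack([f["image"][60:360,130:430],]))
E
```

```text
28.002711690133857 24.999947492033243 [ 0.6020247  -0.18653533  0.01999562]
27.895759881293586 24.999947485048324 [0.49635736 0.12752589 0.21972978] 10.2 [ 0.21684522 -0.5582403  -0.09487952]
[0.55783891 0.16732285 0.38239585] [-1.54971856e+01 -8.12589932e-03 -5.71045792e+01] (np.float64(277.91307770401556), np.float64(120.86240604425572)) (np.float64(277.8043729803117), np.float64(120.58887675941432))
```

View pics/v2.png

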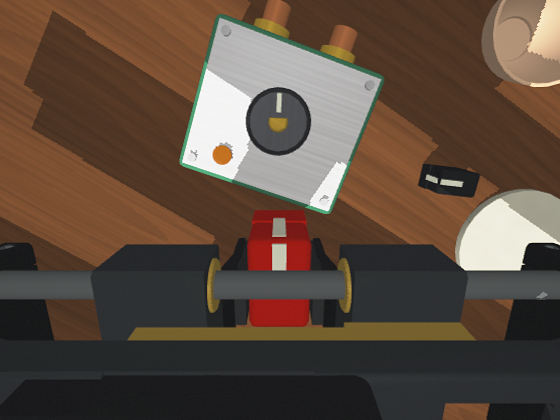

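The collar and spindle are at (278,121) with the white line straight above at (279,102). The held knob's nose line is at x≈280, with its top nose edge near v≈240.

```bash
python3 - <<'E'
from h import *
import pickle
f=pickle.load(open("valve2.pkl","rb")); im=f["image"]
c,r,W=meas_collar(f,278,121); d=W.mean(0)-c
print("collar",c,r,len(W),np.degrees(np.arctan2(d[1],d[0])),axis(W))
h=cv2.cvtColor(im,cv2.COLOR_BGR2HSV).astype(int)
br=blob((h[...,0]>12)&(h[...,0]<35)&(h[...,1]>110)&(h[...,2]>90),278,125)
v,u=np.nonzero(br);print("brass",u.min(),u.max(),v.min(),v.max(),ray(f,(u.min()+u.max())/2,v.max()+.5,.127))
for y in range(v.min(),v.min()+6): x=u[v==y]; print(y,x.min(),x.max())
P=np.array([.49636,.12753]);a=np.radians(33);ex=np.array([np.cos(a),np.sin(a)]);ey=np.array([-ex[1],ex[0]])
print("nose col",[(y,im[y,262].tolist()) for y in range(204,216)],[(y,im[y,262,2]) for y in range(230,246)])
red=((h[...,0]<10)|(h[...,0]>170))&(h[...,1]>150)
for y in(250,260): 
    x=np.nonzero(red[y,230:330])[0]+230; w=np.nonzero(h[y,260:300,1]<90)[0]+260
    q=[ray(f,t,y,.26)[:2]-P for t in(x.min()-.5,x.max()+.5,w.mean())]; print(y,x.min(),x.max(),w.mean(),[(t@ex,t@ey) for t in q])
for vv,z in((210,.212),(238,.26),(241,.26)): q=ray(f,279,vv,z)[:2]-P; print(vv,q@ex,q@ey)
E
```

```text
collar [0.55824432 0.16837928] 0.029483360808591545 76 31.319922682894873 -148.05380807806765
brass 268 287 117 131 [0.55176683 0.16462234 0.127     ]
117 270 272
118 269 286
119 269 287
120 269 287
121 268 287
122 268 287
nose col [(204, [37, 56, 83]), (205, [39, 58, 85]), (206, [40, 59, 89]), (207, [37, 56, 87]), (208, [40, 58, 86]), (209, [39, 58, 90]), (210, [26, 33, 115]), (211, [22, 24, 121]), (212, [23, 24, 120]), (213, [20, 25, 120]), (214, [22, 26, 120]), (215, [22, 26, 120])] [(230, np.uint8(119)), (231, np.uint8(120)), (232, np.uint8(119)), (233, np.uint8(121)), (234, np.uint8(121)), (235, np.uint8(121)), (236, np.uint8(121)), (237, np.uint8(121)), (238, np.uint8(122)), (239, np.uint8(134)), (240, np.uint8(143)), (241, np.uint8(150)), (242, np.uint8(157)), (243, np.uint8(158)), (244, np.uint8(157)), (245, np.uint8(158))]
250 247 310 278.5 [(np.float64(0.020799597961919887), np.float64(0.013827796919624056)), (np.float64(0.020747839954227302), np.float64(-0.013614882500054654)), (np.float64(0.020773719369533074), np.float64(0.00010667537021169812))]
260 247 310 279.0 [(np.float64(0.016133155967680154), np.float64(0.01396727738652981)), (np.float64(0.016080759098140544), np.float64(-0.013734708257737828)), (np.float64(0.01610654860273862), np.float64(-9.991494995823393e-05))]
210 0.025015407307093195 -0.0001480489548907881
238 0.026259390929863704 -0.0001168966647646525
241 0.024899329812436494 -0.00011462181706472881
```

```bash
python3 - <<'E'
from h import *
x,y=.5588,.1689
env.gripper_to(0.2,grasp_force=50)
env.goto([x,y,.15],[180,0,32]); env.dwell(.3); f0=env.read_state()["force"]; print(f0)
for z in (.139,.134,.130,.126,.122,.118,.116):
    hit=env.move_straight([x,y,z],rate=.03,force_limit=3.5); s=env.read_state()
    print(z,hit,s["position"].round(4),(s["force"]-f0).round(2),s["wrist_torque"].round(3),round(s["clock"],2))
    if hit: break
E
```

```text
[ 0.78333942  0.32655316 -0.30990567]
0.139 False [0.5587 0.1688 0.1387] [-0.82 -0.4  -0.39] [-0.061 -0.05  -0.046] 11.82
0.134 False [0.5586 0.1688 0.1337] [-0.2  -0.34 -0.52] [-0.026  0.022  0.045] 12.14
0.13 False [0.5586 0.1688 0.1297] [-0.8  -0.57 -0.45] [-0.084  0.006  0.002] 12.43
0.126 False [0.5586 0.1688 0.1257] [ 0.27 -0.25 -0.6 ] [-0.075 -0.025 -0.022] 12.71
0.122 False [0.5586 0.1688 0.1217] [-1.36  0.3  -0.06] [-0.053  0.004  0.025] 12.99
0.118 False [0.5586 0.1688 0.1177] [-0.71 -0.66  0.3 ] [-0.024 -0.045 -0.011] 13.28
0.116 False [0.5587 0.1688 0.1159] [-0.06 -0.61 -0.29] [-0.064 -0.028 -0.007] 13.53
```

```bash
python3 - <<'E'
from h import *
x,y=.5588,.1689
for z in (.1135,.111,.109,.1078,.107):
    hit=env.move_straight([x,y,z],rate=.03,force_limit=12); env.dwell(.15); F=np.mean([env.read_state()["force"]],0); s=env.read_state()
    print(z,hit,s["position"].round(4),s["force"].round(2),s["finger_force"],round(s["opening"]*87,2),round(s["clock"],2))
f=env.grab_frame("wrist"); g=env.grab_frame("side")
u,v=proj(g,[x,y,.12]); u,v=int(u),int(v)
c=cv2.resize(g["image"][v-50:v+50,u-50:u+50],(400,400),interpolation=cv2.INTER_CUBIC)
cv2.imwrite("pics/end.png",np.hstack([c,cv2.resize(f["image"][150:350,180:380],(400,400))]))
E
```

```text
0.1135 False [0.5593 0.1691 0.1142] [-0.28  0.93  4.26] 50.00093121081591 27.55 13.93
0.111 False [0.5593 0.1691 0.1117] [-0.37 -0.4   4.42] 50.00141194090247 27.92 14.32
0.109 False [0.5593 0.1691 0.11  ] [-1.29 -0.02  6.95] 50.001789294183254 27.62 14.72
0.1078 False [0.5593 0.1691 0.109 ] [-0.84  0.13  8.6 ] 50.002107694745064 27.55 15.12
0.107 False [0.5593 0.1691 0.1083] [-1.82 -0.06  8.51] 50.002129934728146 27.75 15.53
```

View pics/end.png

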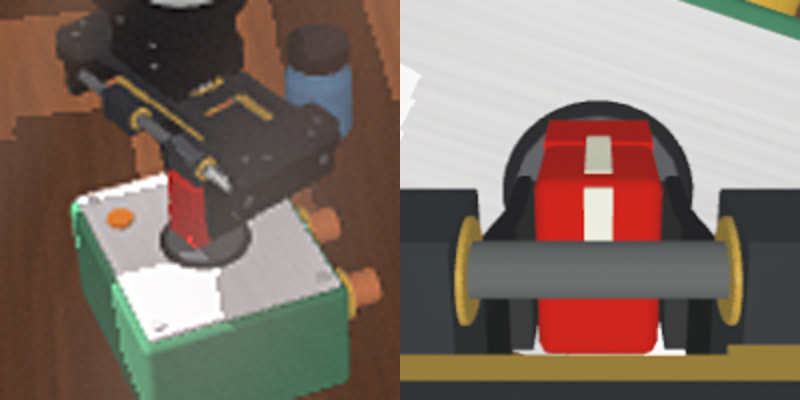

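The knob is seated over the collar with its nose toward the line, gripped and pressed. I'll push a little further and then hand in.

```bash
python3 - <<'E'
from h import *
env.move_straight([.5588,.1689,.1053],rate=.02); env.dwell(.5)
F=[]
for _ in range(5): s=env.read_state(); F.append(s["force"]); env.dwell(.05)
print(s["position"].round(4),np.mean(F,0).round(2),s["finger_force"],s["clock"])
if np.mean(F,0)[2]>8: print(env.close_job())
E
```

```text
[0.5594 0.1691 0.1069] [-2.33 -0.17  9.53] 50.002504885196686 16.575
the job is handed in; nothing more can be done
None
```

The larger red knob from the plaster disc is on the spindle with its flat matched and pushed home. I handed in the job at about 16.6 s with the arm still gripping it and pressing down at about 9.5 N, close to the 10.5 N of full travel. The bowl, blue jar and brush were not touched.

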